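Ready the bobbin winder for its drive belt

TASK

Get the bench bobbin winder ready for a new drive belt: first turn the sleeve to the four-dot mark, with the tensioner arm still at rest. Then push the sprung tensioner arm back by its roller, past the ratchet click and on to its end stop or close to it, and keep holding it there so that your push carries the spring and the pawl carries nothing; finish while still holding it. Leave the other things on the bench and on the machine where they are.

Things in the scene. Friction and masses are not known exactly. Their poses are not given: they have to be found in the camera images.
- winder: bobbin winder screwed down: green plate 270 (x) by 360 (y) by 25 mm, x from its front edge (robot side) to its rear, y left, z up. Origin at bench height, 120 mm behind the front edge, midway across. Sleeve axis at x -50, y 95 mm; tensioner pivot at x 0, y -30; red pawl beside it; grey motor at the rear left, x 75 to 141, y 55 to 165, top 93 mm up; low pulleys at the rear (under 55 mm)
- sleeve_grip (a point): on the axis of the upright round sleeve (knurled aluminium, 40 mm across, 51 to 93 mm above the bench), 78 mm above the bench, where to grip it. Under it a fixed white dial, 96 mm across, top 48 mm up. The point's x axis points along the red index line on the sleeve
- sleeve (a joint): turn in rad, growing clockwise from above. Six sprung detents: 0 = one dot of the dial, 0.42 two, 0.84 three, 1.26 four, 1.68 five, 2.10 six; stops just beyond. Starts at one, two or three. At four the red index points at the four red dots (other dots black), along the winder's +x. About 0.1 Nm turns it; let go, it settles in the nearest detent
- roller_grip (a point): point on the axis of the upright black rubber roller at the end of the tensioner arm (22 mm across, from 43 to 110 mm above the bench; it does not spin), 85 mm above the bench: where to pinch or push it. It moves with the arm
- tensioner_pivot (a point): on the upright hinge axis of the tensioner arm (a yellow bar 31 to 42 mm above the bench), 110 mm from the roller's axis, 42 mm above the bench
- tensioner (a joint): arm angle in rad: 0 at rest (pointing to the winder's right, 0.4 rad to the front), growing counter-clockwise from above: the roller swings to the winder's rear. The spring resists with 5.5 N at the roller at rest, 9.5 N fully back, and 2 to 4 N more to lift the pawl, which clicks in at about 0.50. Hard stop at 0.75. Let go past the click, it falls back to 0.50 onto the pawl
- pawl: red sprung ratchet pawl, a bar 53 mm long, 7 mm wide, 43 to 52 mm above the bench, origin on its hinge axis at bench height, x axis towards its nose. It is lifted by the steel pin on the arm's tail and snaps in at the click; it need not be touched
- bobbin_a_mid (a point): middle of a small orange bobbin, 24 mm wide, 26 mm tall, standing on the winder's base plate; a bystander
- bobbin_b_mid (a point): middle of a small blue bobbin, 24 mm wide, 26 mm tall, standing on the winder's base plate; a bystander
- reel_cream_mid (a point): middle of a cream thread reel, 58 mm wide, 62 mm tall, on the bench; a bystander
- reel_green_mid (a point): middle of a green thread reel, 58 mm wide, 62 mm tall, on the bench; a bystander
- glue: white glue bottle with a red cap, 56 mm wide, 130 mm tall, origin at the middle of its foot; a bystander
- tack_tin: steel tin, 68 mm wide, 60 mm tall, origin at the middle of its foot; a bystander
- tack_hammer: hammer with a light wooden handle, lying on the bench; a bystander
- nippers: nippers with orange handles, about 150 mm long, lying on the bench to the left of the winder; a bystander

How it is judged:
By the outcome, as a careful person would: the job done as asked, in the order asked, and still so for the second after the job is handed in, while the arm keeps its last pose, push and grip.
It also fails if it takes over 48 s, if anything falls off the work surface, if the arm or the gripper's body presses on something with over 40 N, if the wrist force passes 120 N, or if a joint passes its speed limit or range.

ROBOT

A 7-joint arm with a two-finger parallel gripper is mounted at the origin on the work surface. World frame = base frame: x ahead of the robot, y to its left, z up, the work surface at z = 0. Lengths are in mm, angles in rad, forces in N, time in s.
With the tool pointing down it reaches from about 400 to 850 mm from the base axis. Payload 10.4 kg.
Tool frame: the origin (TCP) lies midway between the tips of the shut fingers; the grasp point (between the pads) lies 19 mm behind it; z points along the fingers, y is the line along which they close (so a half turn about z gives the same grasp; the last joint's range is limited). The gripper opens to 85 mm and grips with 20 to 120 N. Pads are 22 mm wide; open, the fingers measure 114 mm over their backs; the gripper's body (76 mm by 85 mm) begins 54 mm behind the grasp point. The pads swing forward as they close: fully open they stand 13 mm farther back than shut.
Start: joints at [1.087, 0.332, -0.065, 1.46, 0.022, 1.35, -0.088], TCP at [277.939, -559.822, 231.338] pointing down, gripper open.
Joint ranges: [-2.6, 2.6], [-0.5, 2.12], [-1.47, 1.34], [0.16, 2.42], [-1.27, 4.41], [0.06, 2.06], [-2.6, 2.6]. Speed limits (rad/s): [2.22, 2.22, 2.79, 2.79, 3.14, 3.14, 3.14].

INTERFACE

Orientations are given as a unit quaternion [x, y, z, w].
In Python, from rig import robot gives the robot as it stands.
- The arm moves only by the tool carry_out, never from a script. Its argument "motion" is a list that holds one entry, the list of rows, each a list of 7 numbers: the shift along the tool's x, y, z in cm, then the turn, a rotation vector about the tool's x, y, z in degrees, then the opening, from -1 (shut) to 1 (fully open). A call has 1 to 10 rows; each row is the pose to reach, as a shift and turn from the pose commanded when the call began, along the tool's axes at that moment; what a row does not reach only later rows make up. A row lasts 1/10 s, in which the tool goes at most 50 mm and 8.59 degrees, less where a joint would pass 70% of its speed; a pose out of reach is approached as far as the arm can. A call with a gripper value outside its range is refused whole. The fingers move at their own pace and stop on an object; the grip force is fixed at half the most. Time passes only in rows, so rows that repeat a pose let the fingers close. It gives the time, the measured TCP pose, the force, the opening and the grip force at its end, in the units of the state.
- robot.read_state(): the state, without advancing time (a new reading comes with each control period).
- robot.snapshot(name): name is "side" or "top" or "wrist"; returns a dict with "pixels" (384x512x3 uint8, red, green, blue), "range_z" (384x512 float32, mm along the optical axis (not along the pixel's ray), 0 where there is no reading), "vfov" (degrees; the focal length in pixels is half the picture's height over the tangent of half this angle, whatever the lens; pixels are square), "cx", "cy" (the principal point, pixels), "extrinsics" (4x4, takes a point from camera to world coordinates). Camera axes: x right, y down, z forward; pixel columns grow to the right and rows downward; lengths in mm; the calibration is good to about 2 mm. A picture is of the moment at which its call begins.
- robot.hand_in(): hands the job in; it is judged then, once.
The state is a dict: "time_s": time; "joints": joint angles; "joint_vel": joint speeds; "joint_efforts": joint torques, N m; "ee_pos": TCP position; "eef_rot": TCP orientation; "ft_force": force on the tool from outside, world axes, zero at the start; "ft_torque": the same for the moment, N m; "opening": finger opening in mm; "gripper_force": force on a finger pad.
Only numpy, scipy, OpenCV 4.12 (cv2) and the standard library are available. Lean on these libraries where they do the work, as an engineer would, in place of code of your own. Each camera call takes 0.05 s, during which the arm holds its last target. There are 200 camera calls.

## Working session

There is one attempt and no reset: what is moved stays moved. The work goes in short steps, Python scripts to look and compute and a tool call to move; the robot and the scene stay as the last step left them, time stands still between calls to the robot, and variables do not carry over. Pictures are saved under pics/ and viewed, at most 10 in all, crops included, and the job is handed in when it is done.

Besides the shell and the picture viewer there is one more tool, called after "Call:" as name([rows], argument=value, ...), one row to a line, values as JSON. carry_out: Moves the arm, as the interface text tells. Its arguments: {"type":"object","properties":{"motion":{"type":"array"}},"required":["motion"]}

```bash
mkdir -p pics; ls; python3 - <<'E'
from rig import robot
import cv2,numpy as np
for n in("top","side"):
    s=robot.snapshot(n); np.savez(f"/tmp/{n}.npz",**s)
    cv2.imwrite(f"pics/{n}0.png",cv2.cvtColor(s["pixels"],cv2.COLOR_RGB2BGR))
    print(n,s["vfov"],s["cx"],s["cy"],np.round(s["extrinsics"],3).tolist())
print(robot.read_state())
E
```

```text
pics
top 47.41740190729365 255.7529040921528 196.1464865308627 [[-0.048, -0.977, 0.206, 237.438], [-0.999, 0.047, -0.01, 50.849], [0.001, -0.206, -0.978, 1521.424], [0.0, 0.0, 0.0, 1.0]]
side 46.81190312171833 251.4651840343266 184.77008454836064 [[-0.874, -0.283, 0.395, 23.013], [-0.485, 0.471, -0.737, 959.607], [0.023, -0.836, -0.549, 760.793], [0.0, 0.0, 0.0, 1.0]]
{'time_s': 0.1, 'joints': array([ 1.08740701,  0.33279679, -0.06468891,  1.46083897,  0.02161344,
        1.34987701, -0.0884985 ]), 'joint_vel': array([-5.26959501e-04, -2.31316899e-03, -1.73468079e-04, -2.73673034e-03,
       -2.01443391e-03, -7.41539269e-04, -3.30084533e-05]), 'joint_efforts': array([ 1.28077991e-03, -6.26747704e+01,  4.90765914e-02, -3.92425489e+01,
        1.63794978e-02,  6.93034002e-03,  2.37989690e-05]), 'ee_pos': array([ 277.75584863, -559.53339446,  230.61165279]), 'eef_rot': array([ 9.73574703e-01,  2.28367956e-01, -1.73972248e-04, -5.86935657e-04]), 'ft_force': array([-0.68417857,  0.66665516,  0.28107848]), 'ft_torque': array([ 0.00575168, -0.04194605,  0.01274249]), 'gripper_force': 0.0, 'opening': 85.19811089868665}
```

View pics/top0.png

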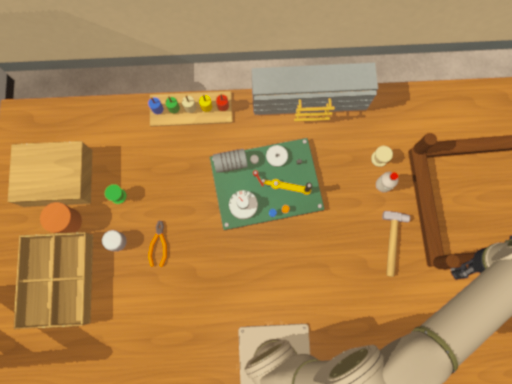

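View pics/side0.png

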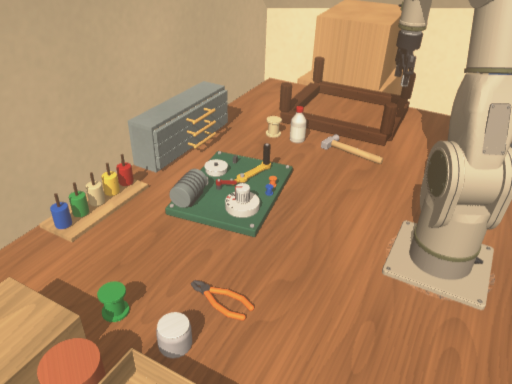

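The top view shows the plate with corners near (212,155), (307,140), (323,209) and (226,228). The sleeve is at (243,200), the roller near (309,189) and the bobbins at (272,212) and (286,209). The side view agrees: roller at (267,153), sleeve at (242,195).

```bash
cat > h.py <<'E'
import numpy as np,cv2
from scipy.spatial.transform import Rotation as R
def f(s): return s["pixels"].shape[0]/2/np.tan(np.radians(float(s["vfov"]))/2)
def cast(s,uv,z):
    uv=np.atleast_2d(np.asarray(uv,float)); E=s["extrinsics"]
    d=np.c_[(uv[:,0]-s["cx"])/f(s),(uv[:,1]-s["cy"])/f(s),np.ones(len(uv))]@E[:3,:3].T
    return E[:3,3]+d*((z-E[2,3])/d[:,2])[:,None]
def cloud(s):
    r=s["range_z"]; v,u=np.mgrid[:r.shape[0],:r.shape[1]]
    E=s["extrinsics"]
    p=np.stack([(u-s["cx"])/f(s)*r,(v-s["cy"])/f(s)*r,r],-1)
    return p@E[:3,:3].T+E[:3,3]
def crop(s,u0,u1,v0,v1,k,name):
    c=cv2.cvtColor(s["pixels"],cv2.COLOR_RGB2BGR)[v0:v1,u0:u1]
    cv2.imwrite(name,cv2.resize(c,None,fx=k,fy=k,interpolation=cv2.INTER_CUBIC))
E
python3 - <<'E'
from h import *
s=dict(np.load("/tmp/top.npz"))
hsv=cv2.cvtColor(s["pixels"],cv2.COLOR_RGB2HSV)
m=cv2.inRange(hsv,(65,60,30),(95,255,200)); m[:, :200]=0; m[:,335:]=0; m[:130]=0
cs,_=cv2.findContours(m,0,1); c=max(cs,key=cv2.contourArea)
pts=cast(s,cv2.convexHull(c)[:,0],25)[:,:2].astype(np.float32)
rc=cv2.minAreaRect(pts); print(rc, cv2.boxPoints(rc))
P=cloud(s)
b=cv2.boxPoints(rc); 
# winder yaw: x axis near world +x
ang=np.radians(rc[2]); 
for k in range(4):
    a=ang+k*np.pi/2
    if abs(np.arctan2(np.sin(a),np.cos(a)))<np.pi/4: yaw=np.arctan2(np.sin(a),np.cos(a))
ex=np.array([np.cos(yaw),np.sin(yaw)]); ey=np.array([-ex[1],ex[0]])
O=np.array(rc[0])-15*ex; print("yaw",yaw,"O",O)
np.savez("w.npz",O=O,yaw=yaw)
loc=lambda p:O+p[0]*ex+p[1]*ey
print("sleeve",loc((-50,95)),"pivot",loc((0,-30)),"roller0",loc((-110*np.sin(.4),-30-110*np.cos(.4))))
# cloud checks
d=lambda c,r,z0,z1:(np.hypot(P[...,0]-c[0],P[...,1]-c[1])<r)&(P[...,2]>z0)&(P[...,2]<z1)
for n,c,z0,z1 in(("sl",loc((-50,95)),85,100),("ro",loc((-43,-131)),95,120)):
    k=d(c,40,z0,z1); print(n,k.sum(),P[k].mean(0),P[k].min(0),P[k].max(0))
crop(s,205,330,135,235,6,"pics/c1.png")
E
```

```text
((493.8729248046875, -20.55213165283203), (31.259374618530273, 35.27330780029297), 86.92340087890625) [[475.42282  -35.212715]
 [510.6453   -37.10587 ]
 [512.323     -5.891548]
 [477.10056   -3.998394]]
yaw -0.05369678442705019 O [478.89454469 -19.7470669 ]
sleeve [434.06535445  77.79955633] pivot [477.28441518 -49.70382712] roller0 [ 429.07237073 -148.57545485]<stdin>:23: RuntimeWarning: Mean of empty slice.
  ret = um.true_divide(
Traceback (most recent call last):
ValueError: zero-size array to reduction operation minimum which has no identity
```

```bash
cat > m.py <<'E'
from h import *
s=dict(np.load("/tmp/top.npz"))
hsv=cv2.cvtColor(s["pixels"],cv2.COLOR_RGB2HSV)
print(hsv[205,300],hsv[220,230],hsv[150,300],hsv[180,230])
m=cv2.inRange(hsv,(60,50,20),(100,255,255)); m[:, :200]=0; m[:,335:]=0; m[:130]=0;m[235:]=0
cs,_=cv2.findContours(m,0,1); c=max(cs,key=cv2.contourArea)
pts=cast(s,cv2.convexHull(c)[:,0],25)[:,:2].astype(np.float32)
rc=cv2.minAreaRect(pts); print(rc)
P=cloud(s)
a=np.radians(rc[2]+90*np.arange(4)); a=np.arctan2(np.sin(a),np.cos(a)); yaw=a[np.argmin(abs(a))]
ex=np.array([np.cos(yaw),np.sin(yaw)]); ey=np.array([-ex[1],ex[0]])
O=np.array(rc[0])-15*ex; print("yaw",yaw,"O",O)
np.savez("w.npz",O=O,yaw=yaw)
loc=lambda p:O+p[0]*ex+p[1]*ey
print("sleeve",loc((-50,95)),"pivot",loc((0,-30)),"roller0",loc((-110*np.sin(.4),-30-110*np.cos(.4))))
crop(s,205,330,135,235,6,"pics/c1.png")
d=lambda c,r,z0,z1:(np.hypot(P[...,0]-c[0],P[...,1]-c[1])<r)&(P[...,2]>z0)&(P[...,2]<z1)
for n,c,z0,z1 in(("sl",loc((-50,95)),85,100),("ro",loc((-43,-131)),95,120)):
    k=d(c,40,z0,z1); print(n,k.sum(),P[k].mean(0) if k.any() else 0)
E
python3 m.py
```

```text
[ 59  81 132] [ 56  79 135] [ 59  79 135] [ 59  78 140]
((550.178466796875, 3.7188262939453125), (245.7821502685547, 123.79107666015625), 61.22426986694336)
yaw -0.5022312354871847 O [537.03080679  10.93956285]
sleeve [538.93660495 118.27719806] pivot [522.58933368 -15.35575716] roller0 [436.27102283 -83.54042708]
sl 47 [526.25248245  89.90017294  93.1407446 ]
ro 0 0
```

View pics/c1.png

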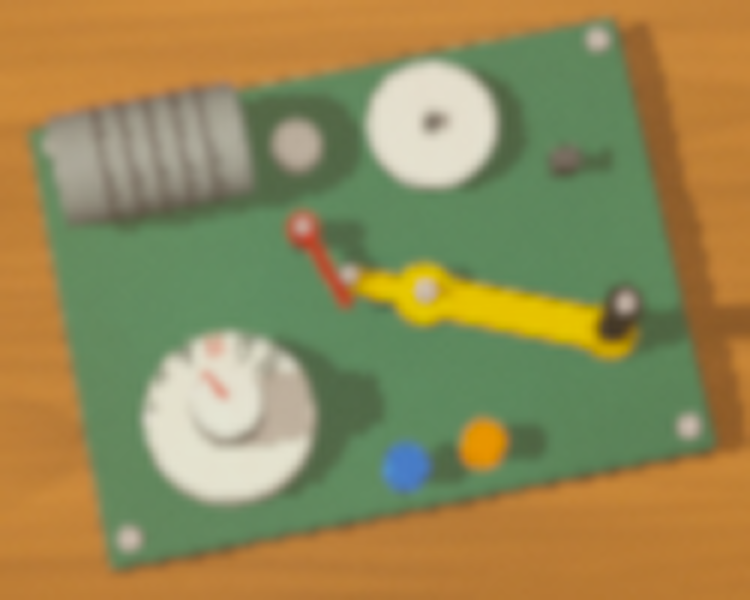

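The crop shows the plate yawed about +0.17. The sleeve's red index points up and left, roughly 0.4 rad short of the red four-dot mark at crop (213,345). The roller is at crop (625,300), and the pawl is at the left of the pivot. I'll fix the hue threshold.

```bash
sed -i 's/(60,50,20),(100/(45,50,20),(80/' m.py; cat >> m.py <<'E'
px=s["pixels"].astype(int); 
q=lambda uv:uv/6+np.array([205,135])
print("roller top",cast(s,q(np.array([625,299.])),110),"pivot",cast(s,q(np.array([425,290.])),45),"sleeve top",cast(s,q(np.array([227,398.])),93))
print("idx",cast(s,q(np.array([[204,374.],[228,399]])),93))
print("bob",cast(s,q(np.array([[406,466],[483,443.]])),51))
E
python3 m.py
```

```text
[ 59  81 132] [ 56  79 135] [ 59  79 135] [ 59  78 140]
((599.69287109375, -3.7575836181640625), (263.1387023925781, 352.6557922363281), 8.713078498840332)
yaw 0.1520719077894887 O [584.86598109  -6.02988041]
sleeve [521.05180138  80.29943367] pivot [589.41057467 -35.68366042] roller0 [ 562.4170221  -142.32018381]
sl 111 [521.6138376   81.29562222  92.90437158]
ro 37 [ 561.40686355 -140.02865278  109.45882885]
roller top [[ 564.75029351 -143.10259228  110.        ]] pivot [[590.69305148 -36.78646151  45.        ]] sleeve top [[522.90132222  79.39063024  93.        ]]
idx [[537.10919447  91.59923663  93.        ]
 [522.30940676  78.85985462  93.        ]]
bob [[487.0668533  -19.74203201  51.        ]
 [498.23017359 -64.28005892  51.        ]]
```

```bash
cat > go.py <<'E'
# usage: go.py x y z yaw_of_tool_y(deg): shift (cm) and rotvec (deg) in tool axes from the measured pose
import sys; from h import *; from rig import robot
x,y,z,a=map(float,sys.argv[1:5]); a=np.radians(a); st=robot.read_state()
R0=R.from_quat(st["eef_rot"])
R1=R.from_matrix(np.c_[[-np.sin(a),np.cos(a),0],[np.cos(a),np.sin(a),0],[0,0,-1]])
print("shift",np.round(R0.inv().apply(np.array([x,y,z])-st["ee_pos"])/10,2),"turn",np.round((R0.inv()*R1).as_rotvec(degrees=True),2))
yy=R0.as_matrix()[:,1]; print("t",st["time_s"],"pos",np.round(st["ee_pos"],1),"yaw",np.degrees(np.arctan2(yy[1],yy[0])).round(2),"F",np.round(st["ft_force"],1),"open",round(st["opening"],1),"j",np.round(st["joints"],2))
E
python3 go.py 505 75 230 12
```

```text
shift [ 48.57 -46.73   0.11] turn [-6.00e-02 -4.00e-02 -7.56e+01]
t 0.1 pos [ 277.8 -559.5  230.6] yaw -63.6 F [-0.7  0.7  0.3] open 85.2 j [ 1.09  0.33 -0.06  1.46  0.02  1.35 -0.09]
```

Call:
carry_out([
  [[4, -3.9, 0, 0, 0, -7, 1], [8, -7.8, 0, 0, 0, -14, 1], [12, -11.7, 0, 0, 0, -21, 1], [16, -15.6, 0, 0, 0, -28, 1], [20, -19.4, 0, 0, 0, -35, 1], [23, -22.3, 0, 0, 0, -42, 1], [26, -25.2, 0, 0, 0, -49, 1], [29, -28, 0, 0, 0, -56, 1], [32, -31, 0, 0, 0, -60, 1], [35, -33.7, 0, 0, 0, -64, 1]],
])

```text
time_s: 1.1
ee_pos: [441.7, -99.9, 231.3]
eef_rot: [0.703, 0.711, -0.0, 0.0]
ft_force: [0.8, -0.3, -1.5]
opening: 85.6
gripper_force: 0.0
```

```bash
python3 go.py 505 75 230 12
```

```text
shift [17.42  6.52  0.12] turn [  0.     0.02 -11.36]
t 1.1 pos [441.7 -99.9 231.3] yaw 0.64 F [ 0.8 -0.3 -1.5] open 85.6 j [ 0.68 -0.02 -0.54  1.87 -0.01  1.3   0.15]
```

Call:
carry_out([
  [[4, 1.5, 0, 0, 0, -3, 1], [8, 3, 0, 0, 0, -6, 1], [12, 4.5, 0, 0, 0, -9, 1], [15, 5.6, 0, 0, 0, -11.4, 1], [17.4, 6.5, 0, 0, 0, -11.4, 1], [17.4, 6.5, 0, 0, 0, -11.4, 1]],
])

```text
time_s: 1.7
ee_pos: [505.4, 76.0, 231.1]
eef_rot: [0.629, 0.778, 0.001, -0.001]
ft_force: [-0.1, 1.2, 0.9]
opening: 85.2
gripper_force: 0.0
```

```bash
python3 go.py 521.5 80.5 130 12; python3 - <<'E'
from h import *; from rig import robot
s=robot.snapshot("wrist"); np.savez("/tmp/wr.npz",**s)
print(np.round(s["extrinsics"],2).tolist(),s["vfov"])
crop(s,0,512,0,384,1.5,"pics/w1.png")
E
```

```text
shift [ 0.09  1.67 10.11] turn [ 0.   -0.11  0.1 ]
t 1.7 pos [505.4  76.  231.1] yaw 12.1 F [-0.1  1.2  0.9] open 85.2 j [ 0.44  0.14 -0.73  1.73  0.1   1.31 -0.1 ]
[[0.98, 0.2, 0.07, 488.44], [0.21, -0.93, -0.31, 152.65], [0.0, 0.31, -0.95, 374.46], [0.0, 0.0, 0.0, 1.0]] 62.715719307470195
```

View pics/w1.png

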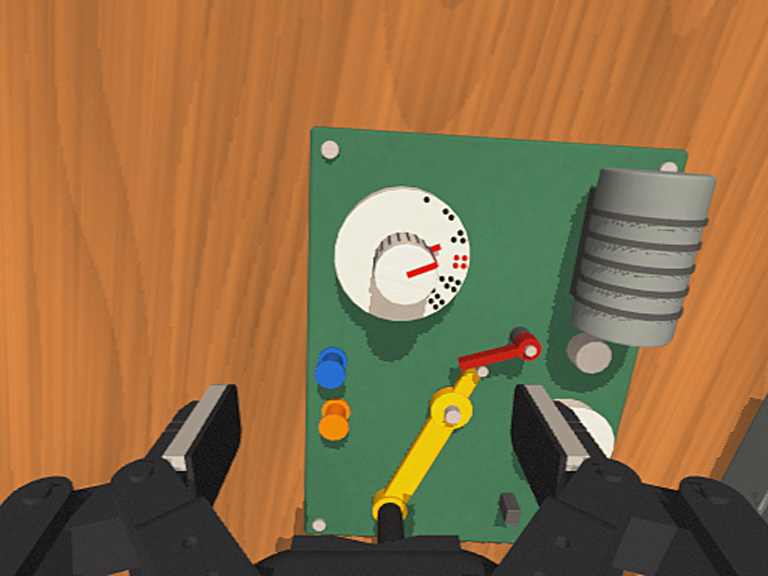

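The wrist view shows the index line, (407,275) to (437,265), pointing at the three-dot mark at (459,237). The red four-dot mark is at (460,262). I'll measure the index and mark angles and the sleeve centre.

```bash
python3 - <<'E'
from h import *
s=dict(np.load("/tmp/wr.npz"))
a=s["pixels"].astype(int); m=((a[...,0]>150)&(a[...,1]<80)&(a[...,2]<80)).astype(np.uint8)
n,l,st,c=cv2.connectedComponentsWithStats(m[:225,260:]) 
w=np.load("w.npz"); print("yaw",w["yaw"])
for i in range(1,n):
    if st[i,4]<3: continue
    v,u=np.nonzero(l==i); u=u+260
    big=st[i,4]>60
    P=cast(s,np.c_[u,v],93 if big else 48)[:,:2]; d=np.linalg.svd(P-P.mean(0))[2][0]; d*=np.sign(d[0])
    print(st[i],P.mean(0).round(1),np.arctan2(d[1],d[0]).round(3) if big else '')
P=cloud(s)
k=(abs(P[...,2]-93)<1.5)&(np.hypot(P[...,0]-521,P[...,1]-80)<40)
print("top",k.sum(),cv2.minEnclosingCircle(P[k][:,:2].astype(np.float32)),np.median(P[k][:,2]))
k=(abs(P[...,2]-25)<1.5)
print("plate",k.sum(),cv2.minAreaRect(P[k][:,:2].astype(np.float32)))
k=(abs(P[...,2]-110)<2)&(np.hypot(P[...,0]-563,P[...,1]+142)<30)
print("roller",k.sum(),P[k].mean(0) if k.any() else 0)
E
```

```text
yaw 0.1520719077894887
[ 27 163   7   5  22] [544.6  90.6] 
[ 43 170   3   4   9] [560.9  87.1] 
[ 48 170   3   4   9] [566.4  88. ] 
[ 11 173  21  12  80] [532.6  84.5] 0.587
[ 42 175   3   4   9] [561.6  81.3] 
[ 48 176   3   3   7] [567.6  82.2] 
[ 89 222   4   1   4] [627.2  41.7] 
top 1112 ((524.0098266601562, 79.48389434814453), 20.07554817199707) 93.60194640265215
plate 29157 ((662.8140258789062, 4.23394775390625), (391.8949279785156, 359.3484191894531), 8.602241516113281)
roller 0 0
```

Call:
carry_out([
  [[0, 1.75, 4, 0, 0, 0, 1], [0, 1.75, 8, 0, 0, 0, 1], [0, 1.75, 12, 0, 0, 0, 1], [0, 1.75, 15, 0, 0, 0, 1], [0, 1.75, 17.3, 0, 0, 0, 1], [0, 1.75, 17.3, 0, 0, 0, 1], [0, 1.75, 17.3, 0, 0, 0, -0.05], [0, 1.75, 17.3, 0, 0, 0, -0.2], [0, 1.75, 17.3, 0, 0, 0, -0.2], [0, 1.75, 17.3, 0, 0, 0, -0.2]],
])

```text
time_s: 2.75
ee_pos: [524.5, 75.8, 60.3]
eef_rot: [0.631, 0.776, 0.001, 0.002]
ft_force: [3.7, -0.3, 4.0]
opening: 38.6
gripper_force: 60.0
```

```bash
python3 go.py 522.5 80 58 -12.5
```

```text
shift [ 0.46 -0.11  0.23] turn [ 2.700e-01 -1.000e-02  2.428e+01]
t 2.75 pos [524.5  75.8  60.3] yaw 11.78 F [ 3.7 -0.3  4. ] open 38.6 j [ 0.36  0.37 -0.68  1.87  0.28  0.99 -0.24]
```

Call:
carry_out([
  [[0, 0, 0, 0, 0, 0, -0.2], [0, 0, 0, 0, 0, 0, -0.2]],
])

```text
time_s: 2.95
ee_pos: [524.5, 75.7, 60.3]
eef_rot: [0.631, 0.776, 0.001, 0.002]
ft_force: [3.2, -0.5, 6.3]
opening: 38.9
gripper_force: 60.1
```

```bash
python3 go.py 522.5 80 58 -12.5;  python3 - <<'E'
from h import *; from rig import robot
s=robot.snapshot("wrist")
crop(s,150,450,150,384,2.5,"pics/w2.png")
E
```

```text
shift [ 0.46 -0.11  0.22] turn [ 2.600e-01 -1.000e-02  2.428e+01]
t 2.95 pos [524.5  75.7  60.3] yaw 11.78 F [ 3.2 -0.5  6.3] open 38.9 j [ 0.36  0.37 -0.68  1.87  0.28  0.99 -0.24]
```

View pics/w2.png

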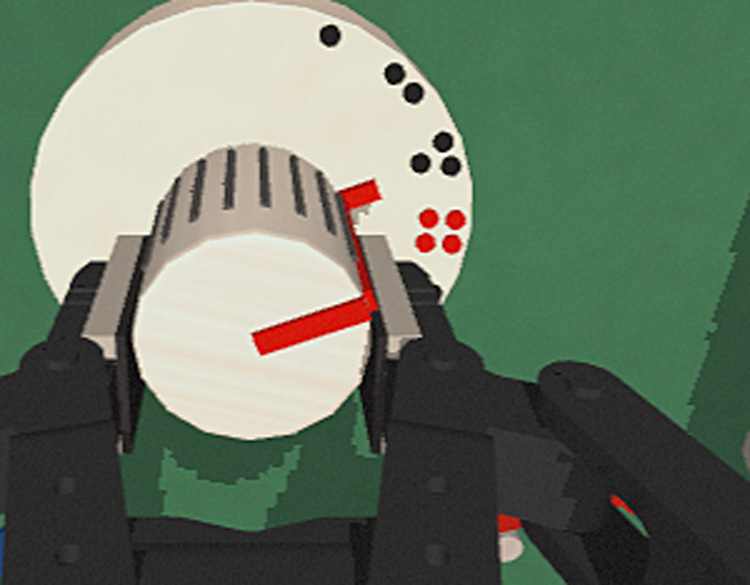

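The pads hold the sleeve centred and flat, with the index at about (370,305) still in line with three dots. Next I turn it clockwise by one detent.

Call:
carry_out([
  [[0.1, 0, 0, 0, 0, 5, -0.2], [0.2, 0, 0, 0, 0, 10, -0.2], [0.2, 0, 0, 0, 0, 15, -0.2], [0.2, 0, 0, 0, 0, 20, -0.2], [0.2, 0, 0, 0, 0, 25, -0.2], [0.2, 0, 0, 0, 0, 25, -0.2], [0.2, 0, 0, 0, 0, 25, -0.2], [0.2, 0, 0, 0, 0, 25, -0.2]],
])

```text
time_s: 3.8
ee_pos: [522.2, 76.0, 60.1]
eef_rot: [0.784, 0.621, -0.001, 0.001]
ft_force: [-8.3, -7.2, 17.8]
opening: 38.8
gripper_force: 61.5
```

```bash
python3 go.py 522.5 80 58 -12.5;  python3 - <<'E'
from h import *; from rig import robot
s=robot.snapshot("wrist"); np.savez("/tmp/wr.npz",**s)
a=s["pixels"].astype(int); m=((a[...,0]>150)&(a[...,1]<80)&(a[...,2]<80)).astype(np.uint8)
n,l,st,c=cv2.connectedComponentsWithStats(m)
for i in range(1,n):
    if st[i,4]>30: print(st[i],cast(s,c[i],93 if st[i,4]>150 else 48)[0].round(1))
crop(s,150,450,150,384,2.5,"pics/w3.png")
E
```

```text
shift [ 0.4  -0.07  0.21] turn [ 0.05  0.16 -0.77]
t 3.8 pos [522.2  76.   60.1] yaw -13.27 F [-8.3 -7.2 17.8] open 38.8 j [ 0.3   0.35 -0.61  1.88  0.24  0.99 -0.65]
[323 202   8   8  50] [566.5  88.4  48. ]
[312 206   8   8  48] [560.7  87.4  48. ]
[326 212   8   8  46] [567.3  82.6  48. ]
[316 216   7   7  43] [561.5  81.7  48. ]
[286 222  16  13 107] [547.4  79.5  48. ]
[250 254  51  39 484] [534.5  80.5  93. ]
[406 262  73  51 925] [600.3  61.4  93. ]
```

View pics/w3.png

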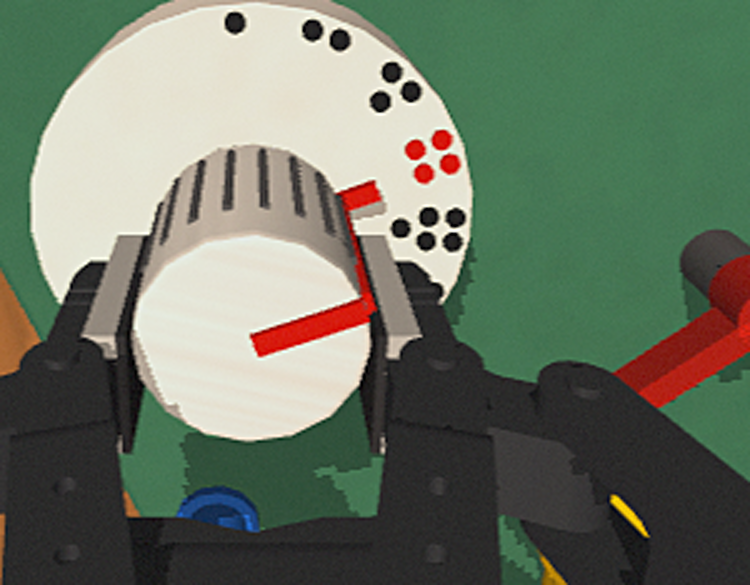

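The index foot at (375,190) now points next to the red four dots at (433,157). I release, rise and check.

Call:
carry_out([
  [[0, 0, 0, 0, 0, 0, 0.3], [0, 0, 0, 0, 0, 0, 1], [0, 0, 0, 0, 0, 0, 1], [0, 0, -1, 0, 0, 0, 1], [0, 0, -4, 0, 0, 0, 1], [0, 0, -8, 0, 0, 0, 1], [0, 0, -12, 0, 0, 0, 1], [0, 0, -12, 0, 0, 0, 1]],
])

```text
time_s: 4.65
ee_pos: [524.8, 78.8, 184.4]
eef_rot: [0.783, 0.621, 0.004, 0.002]
ft_force: [0.7, 0.1, -0.4]
opening: 85.4
gripper_force: 0.0
```

```bash
cat > idx.py <<'E'
from h import *; from rig import robot
s=robot.snapshot("wrist")
a=s["pixels"].astype(int); m=((a[...,0]>150)&(a[...,1]<80)&(a[...,2]<80)).astype(np.uint8)
n,l,st,c=cv2.connectedComponentsWithStats(m)
for i in range(1,n):
    if st[i,4]<8: continue
    v,u=np.nonzero(l==i); big=st[i,4]>60
    P=cast(s,np.c_[u,v],93 if big else 48)[:,:2]; d=np.linalg.svd(P-P.mean(0))[2][0]; d*=np.sign(d[0])
    print(st[i],P.mean(0).round(1),np.arctan2(d[1],d[0]).round(3))
P=cloud(s)
k=(P[...,2]>88)&(P[...,2]<97)&(np.hypot(P[...,0]-521,P[...,1]-80)<32)
print("top",k.sum(),cv2.minEnclosingCircle(P[k][:,:2].astype(np.float32)))
crop(s,0,512,0,384,1.5,"pics/w4.png")
E
python3 idx.py; python3 go.py 562.5 -141.5 180 -14
```

```text
[289 161   4   4  12] [566.1  88.3] -1.178
[283 163   4   4  13] [560.5  87.7] -1.045
[291 166   4   5  13] [567.1  82.7] 1.248
[285 169   4   4  14] [561.3  81.9] -1.429
[267 172  10   7  36] [546.9  81.2] 0.035
[247 184  25  16 118] [534.3  80.8] 0.198
[324 197  57  45 509] [603.3  42.8] 0.496
[263 301   3   8   9] [509.3 -54.8] 1.495
top 1920 ((524.1917724609375, 79.70328521728516), 20.25859832763672)
shift [-20.5    8.79   0.17] turn [ 0.31 -0.08  0.81]
t 4.7 pos [523.7  78.2 181.6] yaw -13.19 F [ 0.5  0.7 -0.5] open 85.5 j [ 0.34  0.21 -0.65  1.76  0.14  1.21 -0.57]
```

View pics/w4.png

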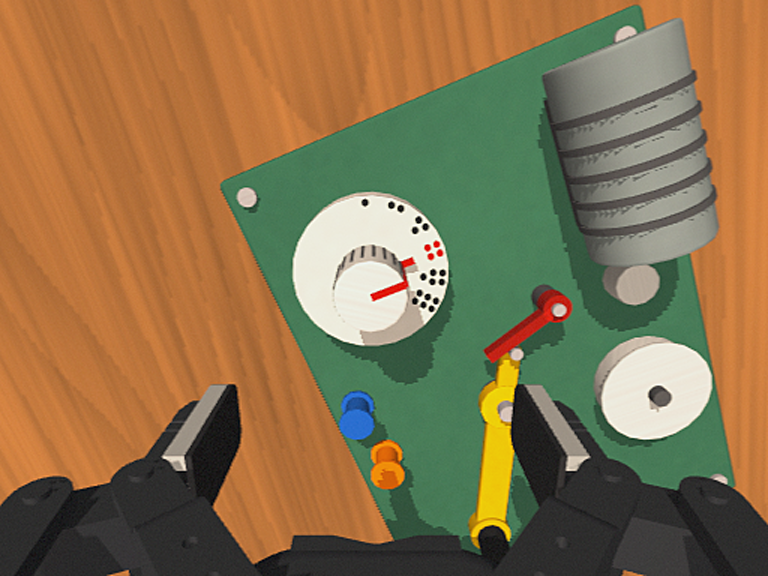

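The index (angle 0.20) now lines up with the red four dots at (433,250), which are along the winder's +x, and the arm is still at rest. I move over the roller.

Call:
carry_out([
  [[-4, 1.7, 0, 0, 0, 0, 1], [-8, 3.4, 0, 0, 0, 0.5, 1], [-12, 5.1, 0, 0, 0, 0.8, 1], [-16, 6.9, 0, 0, 0, 0.8, 1], [-19, 8.2, 0, 0, 0, 0.8, 1], [-20.5, 8.8, 0.1, 0, 0, 0.8, 1], [-20.5, 8.8, 0.1, 0, 0, 0.8, 1], [-20.5, 8.8, 0.1, 0, 0, 0.8, 1]],
])

```text
time_s: 5.5
ee_pos: [560.7, -140.3, 176.8]
eef_rot: [0.788, 0.616, -0.0, -0.001]
ft_force: [-0.2, 0.6, 0.8]
opening: 85.0
gripper_force: 0.0
```

```bash
python3 go.py 563 -142 64 -14; python3 - <<'E'
from h import *; from rig import robot
s=robot.snapshot("wrist"); P=cloud(s)
k=(P[...,2]>104)&(P[...,2]<114)&(np.hypot(P[...,0]-563,P[...,1]+142)<25)
print("roller",k.sum(),P[k].mean(0) if k.any() else 0)
if k.any(): print(cv2.minEnclosingCircle(P[k][:,:2].astype(np.float32)))
E
```

```text
shift [-0.12  0.28 11.28] turn [-0.07 -0.05  0.08]
t 5.5 pos [ 560.7 -140.3  176.8] yaw -13.92 F [-0.2  0.6  0.8] open 85.0 j [ 0.58  0.31 -0.5   1.64  0.15  1.23 -0.19]
roller 721 [ 564.9441678  -141.91280952  110.58295976]
((564.6297607421875, -143.06167602539062), 10.907763481140137)
```

Call:
carry_out([
  [[-0.15, 0.45, 3, 0, 0, 0, 1], [-0.15, 0.45, 6.5, 0, 0, 0, 1], [-0.15, 0.45, 9.5, 0, 0, 0, 1], [-0.15, 0.45, 11.2, 0, 0, 0, 1], [-0.15, 0.45, 11.2, 0, 0, 0, 1], [-0.15, 0.45, 11.2, 0, 0, 0, 0], [-0.15, 0.45, 11.2, 0, 0, 0, -0.6], [-0.15, 0.45, 11.2, 0, 0, 0, -0.6], [-0.15, 0.45, 11.2, 0, 0, 0, -0.6], [-0.15, 0.45, 11.2, 0, 0, 0, -0.6]],
])

```text
time_s: 6.55
ee_pos: [564.9, -144.6, 66.2]
eef_rot: [0.788, 0.616, -0.0, 0.0]
ft_force: [-4.1, 0.6, 6.9]
opening: 20.7
gripper_force: 58.3
```

```bash
python3 go.py 641 -133.5 64 27.6
```

```text
shift [2.92 7.11 0.22] turn [ 0.000e+00  2.000e-02 -4.161e+01]
t 6.55 pos [ 564.9 -144.6   66.2] yaw -14.01 F [-4.1  0.6  6.9] open 20.7 j [ 0.56  0.43 -0.47  1.73  0.22  1.03 -0.24]
```

Call:
carry_out([
  [[0.02, 0.6, 0, 0, 0, -3, -0.6], [0.1, 1.5, 0, 0, 0, -8, -0.6], [0.28, 2.5, 0, 0, 0, -13, -0.6], [0.54, 3.4, 0, 0, 0, -18, -0.6], [0.87, 4.3, 0, 0, 0, -23, -0.6], [1.29, 5.16, 0, 0, 0, -28, -0.6], [1.78, 6, 0, 0, 0, -33, -0.6], [2.1, 6.47, 0, 0, 0, -36, -0.6], [2.1, 6.47, 0, 0, 0, -36, -0.6], [2.1, 6.47, 0, 0, 0, -36, -0.6]],
])

```text
time_s: 7.55
ee_pos: [632.9, -140.1, 66.2]
eef_rot: [0.56, 0.829, -0.0, 0.0]
ft_force: [-5.0, -0.1, 6.7]
opening: 20.6
gripper_force: 58.7
```

```bash
cat > th.py <<'E'
from h import *; from rig import robot
s=robot.snapshot("top"); P=cloud(s); hsv=cv2.cvtColor(s["pixels"],cv2.COLOR_RGB2HSV)
st=robot.read_state(); e=st["ee_pos"]; pv=np.array([590.5,-36])
print("tcp theta",np.arctan2(e[1]-pv[1],e[0]-pv[0])+np.radians(104.2),np.hypot(*(e[:2]-pv)),"F",st["ft_force"].round(1),st["opening"])
m=cv2.inRange(hsv,(22,150,100),(32,255,255)); m[:165]=0;m[215:]=0;m[:,:255]=0;m[:,330:]=0
v,u=np.nonzero(m); q=cast(s,np.c_[u,v],42)[:,:2]; d=np.linalg.svd(q-q.mean(0))[2][0]; d*=-np.sign(d[1])
print("yellow",len(u),np.arctan2(d[1],d[0])+np.radians(104.2))
crop(s,205,330,135,235,6,"pics/t%d.png"%(st["time_s"]*10))
E
python3 th.py; python3 go.py 641 -133.5 64 27.6; ls pics
```

```text
tcp theta 0.6335520410337132 112.4084494205268 F [-3.8 -0.   6.7] 20.129140679267817
yellow 299 0.6231166888864887
shift [0.31 1.01 0.22] turn [-0.01  0.01 -5.67]
t 7.6 pos [ 632.8 -140.1   66.2] yaw 21.93 F [-3.8 -0.   6.7] open 20.1 j [ 0.57  0.58 -0.57  1.55  0.33  1.11  0.31]
c1.png
side0.png
t76.png
top0.png
w1.png
w2.png
w3.png
w4.png
```

Call:
carry_out([
  [[0.01, 0.4, 0, 0, 0, -2, -0.6], [0.03, 0.75, 0, 0, 0, -4, -0.6], [0.05, 1.05, 0, 0, 0, -5.5, -0.6], [0.05, 1.05, 0, 0, 0, -5.5, -0.6], [0.05, 1.05, 0, 0, 0, -5.5, -0.6], [0.05, 1.05, 0, 0, 0, -5.5, -0.6]],
])

```text
time_s: 8.2
ee_pos: [642.3, -135.9, 66.2]
eef_rot: [0.519, 0.854, -0.0, 0.0]
ft_force: [-3.0, -0.1, 5.5]
opening: 20.8
gripper_force: 58.6
```

```bash
python3 th.py; python3 go.py 641 -133.5 64 27.6; ls pics/t*
```

```text
tcp theta 0.7263493189031036 112.55215537098206 F [-2.8  0.   6.7] 20.33003164947435
yellow 297 0.7051877886016626
shift [ 0.28 -0.01  0.22] turn [-0.    0.02 -0.19]
t 8.25 pos [ 642.3 -135.9   66.2] yaw 27.41 F [-2.8  0.   6.7] open 20.3 j [ 0.56  0.6  -0.58  1.52  0.35  1.12  0.39]
pics/t76.png
pics/t82.png
pics/top0.png
```

```bash
python3 - <<'E'
from h import *; from rig import robot
for i in range(1):
    s=robot.read_state(); print(s["ft_force"].round(2),s["ft_torque"].round(3))
E
```

```text
[-2.79  0.01  6.7 ] [ 0.077  0.715 -0.652]
```

View pics/t82.png

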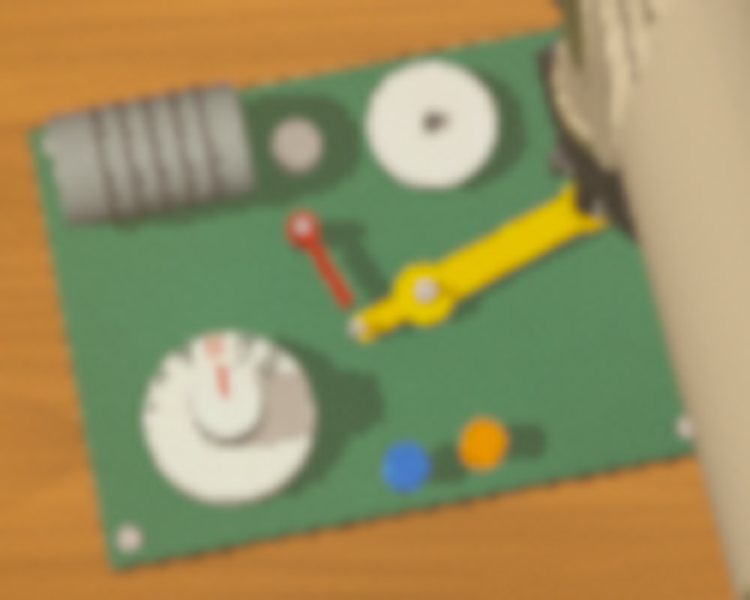

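The top view shows the arm back at about 0.71, its pin at (357,325) well past the pawl nose at (350,305) with a clear gap. The sleeve's index still points at four dots, and the bobbins are unmoved. Part of the spring load is going through a twist of the grip (0.65 Nm), so I ease the tool back a little to make it a plain push.

Call:
carry_out([
  [[0, 0.02, 0, 0, 0, 0.5, -0.6], [0, 0.05, 0, 0, 0, 1, -0.6], [0, 0.05, 0, 0, 0, 1, -0.6], [0, 0.05, 0, 0, 0, 1, -0.6]],
])

```text
time_s: 8.65
ee_pos: [642.1, -136.1, 66.2]
eef_rot: [0.527, 0.85, -0.001, -0.0]
ft_force: [-8.3, -1.3, 8.8]
opening: 20.6
gripper_force: 58.9
```

```bash
python3 th.py; python3 -c "
from rig import robot
s=robot.read_state(); print(s['ft_force'].round(2),s['ft_torque'].round(3))"
```

```text
tcp theta 0.7240417045369818 112.55964921946052 F [-7.4 -0.8  8.3] 20.827253210167946
yellow 301 0.709614128266189
[-7.37 -0.81  8.33] [-0.099  1.459 -0.175]
```

Call:
carry_out([
  [[0, 0, 0, 0, 0, 0.2, -0.6], [0, 0, 0, 0, 0, 0.2, -0.6], [0, 0, 0, 0, 0, 0.2, -0.6], [0, 0, 0, 0, 0, 0.2, -0.6], [0, 0, 0, 0, 0, 0.2, -0.6]],
])

```text
time_s: 9.2
ee_pos: [641.9, -136.1, 66.1]
eef_rot: [0.528, 0.849, -0.001, -0.0]
ft_force: [-8.7, -0.9, 8.6]
opening: 20.5
gripper_force: 59.0
```

```bash
python3 th.py; python3 -c "
from rig import robot
print(robot.hand_in())"
```

```text
tcp theta 0.7224896169660189 112.59742668743262 F [-8.8 -1.1  8.9] 20.546519881106484
yellow 300 0.7087077823594408
the job is handed in; nothing more can be done
None
```

I turned the sleeve to four dots with the tensioner arm at rest, then pushed the arm back to about 0.71 rad (end stop 0.75), clear of the pawl; I handed the job in at about 9 s, still holding it there with about 9 N.

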